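# Lift the orange-capped freezing vial out of the cold block with the vial tongs

## Robot

A 6-joint arm with a two-finger parallel gripper is mounted at the origin on a cart in front of the work surface, level with it; the furniture and walls round the work are solid. World frame = base frame: x ahead of the robot, y to its left, z up, the work surface at z = 0. Lengths are in mm, angles in rad, forces in N, time in s.
With the tool pointing down it reaches from about 350 to 975 mm from the base axis. Payload 7.1 kg.
Tool frame: the origin (TCP) lies midway between the tips of the shut fingers; the grasp point (between the pads) lies 19 mm behind it (ctrl.hold_point_z is the distance from the TCP to the grasp point, in mm); x points along the fingers, y is the direction in which the jaws open and shut, and the axes are right-handed (so a half turn about x gives the same grasp; the last joint's range is limited). The gripper opens to 88 mm and grips with 3 to 60 N. Pads are 20 mm wide; open, the fingers measure 115 mm over their backs; the gripper's body (75 mm by 178 mm) begins 61 mm behind the grasp point.
Start: joints at [1.099, 0.423, 1.63, -0, 1.089, -0.019], TCP at [273.396, 562.014, 201.875] pointing down, gripper open.
Joint ranges: [-3, 3], [-0.9, 2.11], [0.09, 2.58], [-1.31, 4.45], [0.11, 2.69], [-2.54, 2.54]. Speed limits (rad/s): [2.39, 2.39, 3.01, 3.14, 3.14, 3.14].

## Interface

Orientations are given as a rotation vector (axis times angle).
In Python, from workcell import ctrl, get_image, calibration gives the robot as it stands.
- The arm moves only by the tool move_arm, never from a script. Its argument "rows" is a list of rows, each a list of 5 numbers: the shift along the world's x, y, z in mm, then the turn about the world's z in rad, then the closure, from -1 (fully open) to 1 (shut). In form: [[tx, ty, tz, roll, jaw], ...]. A call has 1 to 12 rows; each row is the pose to reach, as a shift and turn from the pose measured when the call began; what a row does not reach only later rows make up. A row lasts 1/8 s, in which the tool goes at most 62.5 mm and 10.7 degrees, less where a joint would pass 70% of its speed; a pose out of reach is approached as far as the arm can. A call with a gripper value outside its range is refused whole. The fingers move at their own pace and stop on an object; the grip force is fixed at half the most. Time passes only in rows, so rows that repeat a pose let the fingers close. It gives the time, the measured TCP pose, the force and the opening at its end, in the units of the state.
- ctrl.get_obs(): the state, without advancing time (a new reading comes with each control period).
- get_image(name): name is "side" or "top"; returns the picture (400x640x3 uint8, blue, green, red); there is no depth.
- calibration(name): a dict with "fx", "fy", "cx", "cy" (pixels), "view" (4x4, takes a point from world to camera coordinates). Camera axes: x right, y up, looking along -z (the intrinsics and any distortion apply to the point x, -y, -z); pixel columns grow to the right and rows downward; lengths in mm; the calibration is good to about 2 mm. A picture is of the moment at which its call begins. calibration takes no time and is no camera call.
- ctrl.close_job(): hands the job in, once; it reports no verdict.
The state is a dict: "t": time; "qpos": joint angles; "qvel": joint speeds; "joint_torque": joint torques, N m; "ee_pos": TCP position; "orientation": TCP orientation; "ft_force": force on the tool from outside, world axes, zero at the start; "moment": the same for the moment, N m; "width": finger opening in mm.
Only numpy, scipy, OpenCV 4.12 (cv2) and the standard library are available. Lean on these libraries where they do the work, as an engineer would, in place of code of your own. Each camera call takes 0.05 s, during which the arm holds its last target.

## Task

Take the sprung vial tongs out of their stand, close their jaws on the vial with the orange cap where it stands in the cold block, and lift it straight up out of its well so that its contents can be looked over. Finish while still holding: tongs in the gripper, vial upright and still between the jaws, its bottom a good 5 cm above the top of the block. Only the tongs may touch the vials, never the gripper, and the other three vials stay standing in their wells.

Things in the scene. Friction and masses are not known exactly. Their poses are not given: they have to be found in the camera images.
- tongs: Sprung vial tongs standing jaws down in the stand; 117 mm high, about 70 g: two steel leaves pivoted under a steel bow, each with a blue finger plate outside and a black rubber V-jaw at its lower end. Origin: on the axis midway between the jaws' lower edges; z up to the bow, y = the line along which plates and jaws close, leaves swinging alike. No latch: they spring open when let go.
- tongs_grip (a point): Midway between the finger plates (16 mm wide along x, 32 high, centred here), 67 mm above the jaws' lower edges, 50 below the bow's top, 77 above the bench in the stand. Width over the plates' lower ends, which the fingers meet first: 52 mm free; 48 squeezed lightly (jaw gap 26); 40 on a cap, plates parallel. Springs push each plate out with 4 N (free) to 9 N (on a cap); 40 N of grip holds well.
- tongs_tip (a point): On the tongs' axis midway between the jaws, 7 mm above their lower edges, 60 mm below tongs_grip. Jaws: 14 mm high (0 to 14 mm above the lower edges), 17 mm wide along x, each with a shallow upright V-groove that centres a cap. Free, the least gap between them is 32 mm and they measure 50 mm over their outsides.
- tongs_arm_left: The tongs' leaf on their +y side with its finger plate and jaw, a part of the tongs. Origin: its pivot, 9 mm off the axis and 105 mm above the jaws' lower edges.
- tongs_arm_right: The tongs' leaf on their -y side, the mirror image of the other.
- tongs_stand: White stand fixed to the bench: flat base 78 x 100 x 8 mm with an open-topped pocket 30 x 66 mm outside, 22 x 58 mm inside, rim 42 mm and floor 10 mm above the bench. Origin: centre of its underside, y along the pocket's long side. The tongs stand in it with their y along its y and are clear of it once lifted 35 mm.
- cold_block: Cold block fixed to the bench: an aluminium block 82 x 118 x 45 mm with a blue jacket round its sides (98 x 134 mm over all, 34 mm high). Origin: centre of its underside; x along its short side, y along its long side. Six round wells 18 mm in diameter and 36 mm deep, at x = -18 and +18 mm and y = -36, 0 and +36 mm; four hold vials.
- block_top (a point): Centre of the cold block's top face, 45 mm above the bench.
- vial_orange: Freezing vial with a bright orange screw cap: the one to lift. Clear body 16 mm in diameter, ribbed cap 17 mm in diameter and 15 mm high, 62 mm high in all, about 22 g. Origin: centre of its underside, z up. It stands in a well, underside 9 mm above the bench, cap from 56 to 71 mm above the bench, 26 mm of it out of the block.
- vial_white: Freezing vial with a white screw cap (leave it alone). Clear body 16 mm in diameter, ribbed cap 17 mm in diameter and 15 mm high, 62 mm high in all, about 22 g. Origin: centre of its underside, z up. It stands in a well, underside 9 mm above the bench, cap from 56 to 71 mm above the bench, 26 mm of it out of the block.
- vial_green: Freezing vial with a green screw cap (leave it alone). Clear body 16 mm in diameter, ribbed cap 17 mm in diameter and 15 mm high, 62 mm high in all, about 22 g. Origin: centre of its underside, z up. It stands in a well, underside 9 mm above the bench, cap from 56 to 71 mm above the bench, 26 mm of it out of the block.
- vial_blue: Freezing vial with a blue screw cap (leave it alone). Clear body 16 mm in diameter, ribbed cap 17 mm in diameter and 15 mm high, 62 mm high in all, about 22 g. Origin: centre of its underside, z up. It stands in a well, underside 9 mm above the bench, cap from 56 to 71 mm above the bench, 26 mm of it out of the block.
Things that resemble listed ones, but are neither listed nor needed, are in the scene too. Several things have the shape of the tongs; the one meant has the colours described above.

How it is judged:
By the outcome, as a careful person would: the job done as asked, in the order asked, and still so for the second after the job is handed in, while the arm keeps its last pose, push and grip.
It also fails if it takes over 38 s, if anything falls off the work surface, if the arm or the gripper's body presses on something with over 40 N, if the wrist force passes 120 N, or if a joint passes its speed limit or range.

## Working session

There is one attempt and no reset: what is moved stays moved. The work goes in short steps, Python scripts to look and compute and a tool call to move; the robot and the scene stay as the last step left them, time stands still between calls to the robot, and variables do not carry over. Pictures are saved under pics/ and viewed, and the job is handed in when it is done.

Besides the shell and the picture viewer there is one more tool, called after "Emit:" as name(argument=value, ...) on one line, values as JSON. move_arm: Moves the arm, as the interface text tells. Its arguments: {"type":"object","properties":{"rows":{"type":"array"}},"required":["rows"]}

```bash
ls; mkdir -p pics
python3 - <<'E'
from workcell import ctrl,get_image,calibration
import cv2
for n in("side","top"):
    cv2.imwrite(f"pics/{n}0.png",get_image(n))
    print(n,calibration(n))
print(ctrl.get_obs())
E
```

```text
pics
side {'fx': 518.2479555911964, 'fy': 518.2479555911964, 'cx': 317.8300587140119, 'cy': 196.13162345858635, 'view': array([[ 7.92809476e-01, -6.09204711e-01, -1.79653796e-02,
        -3.65008976e+02],
       [ 3.31281384e-01,  4.06007564e-01,  8.51710340e-01,
        -3.01445928e+02],
       [-5.11571871e-01, -6.81195624e-01,  5.23704824e-01,
        -7.59853150e+02],
       [ 0.00000000e+00,  0.00000000e+00,  0.00000000e+00,
         1.00000000e+00]])}
top {'fx': 396.5784160748845, 'fy': 396.5784160748845, 'cx': 315.80125459335744, 'cy': 200.01693883187681, 'view': array([[-1.85508072e-02, -9.99788830e-01,  8.84094252e-03,
         8.89178651e+01],
       [ 9.97531694e-01, -1.79085392e-02,  6.78955417e-02,
        -5.29880317e+02],
       [-6.77228759e-02,  1.00786375e-02,  9.97653263e-01,
        -9.29987950e+02],
       [ 0.00000000e+00,  0.00000000e+00,  0.00000000e+00,
         1.00000000e+00]])}
{'t': 0.1, 'qpos': array([ 1.09898604e+00,  4.23744791e-01,  1.63059009e+00,  9.08318163e-06,
        1.08860347e+00, -1.89917069e-02]), 'qvel': array([ 0.00203912, -0.00127039, -0.00150339, -0.00142371,  0.00101632,
        0.00022968]), 'joint_torque': array([-6.35998076e-04, -5.45613384e+01, -2.74324661e+01,  6.44940860e-02,
        1.88200513e-02, -1.98418604e-05]), 'ee_pos': array([273.17222514, 561.56271504, 201.2009363 ]), 'orientation': array([ 0.3540807 ,  1.54180771, -0.35614261]), 'ft_force': array([ 0.02381666, -0.27222346,  0.60382632]), 'moment': array([-0.01865505, -0.03346037, -0.05042109]), 'width': 87.61814832269468}
```

View pics/side0.png

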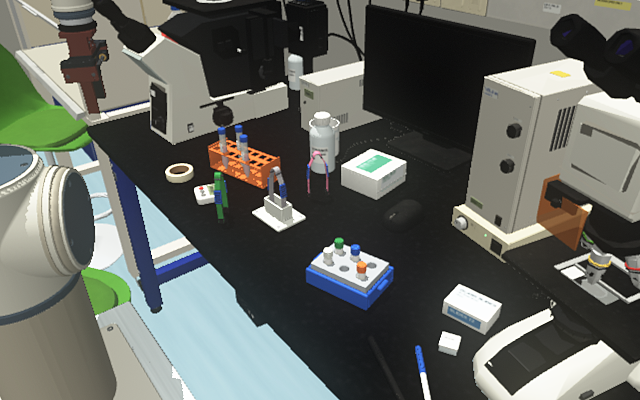

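View pics/top0.png

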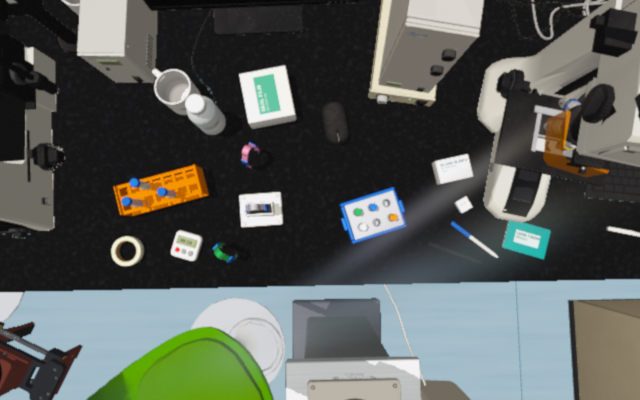

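Run:
```python
import cv2,numpy as np
t=cv2.imread("pics/top0.png");s=cv2.imread("pics/side0.png")
a=cv2.resize(t[175:255,225:315],None,fx=4.4,fy=4.4,interpolation=cv2.INTER_CUBIC)
b=cv2.resize(t[175:255,330:420],None,fx=4.4,fy=4.4,interpolation=cv2.INTER_CUBIC)
cv2.imwrite("pics/tz.png",np.hstack([a,b]))
a=cv2.resize(s[140:240,190:320],None,fx=3,fy=3,interpolation=cv2.INTER_CUBIC)
b=cv2.resize(s[220:320,290:420],None,fx=3,fy=3,interpolation=cv2.INTER_CUBIC)
cv2.imwrite("pics/sz.png",np.hstack([a,b]))
```

```text
(no output)
```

View pics/tz.png

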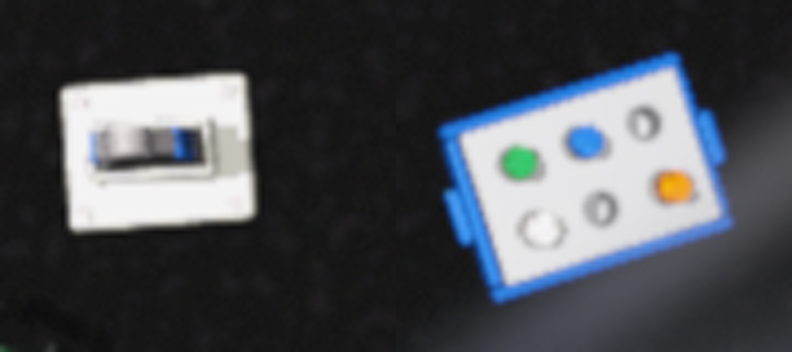

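View pics/sz.png

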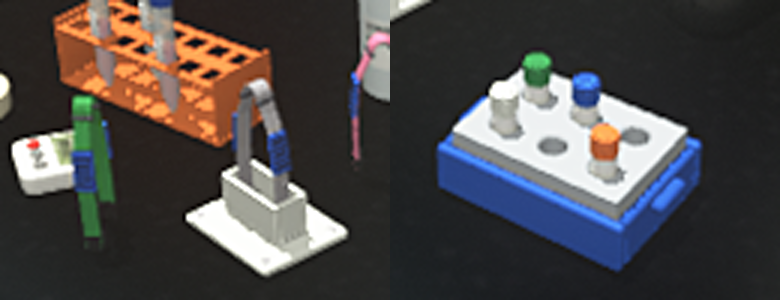

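```bash
cat > h.py <<'E'
import cv2,numpy as np
from workcell import ctrl,get_image,calibration
def ray(n,uv):
    c=calibration(n);V=c["view"];R=V[:3,:3];t=V[:3,3]
    d=np.array([(uv[0]-c["cx"])/c["fx"],-(uv[1]-c["cy"])/c["fy"],-1.])
    return -R.T@t,R.T@d
def onz(n,uv,z):
    o,d=ray(n,uv);return o+d*(z-o[2])/d[2]
def proj(n,p):
    c=calibration(n);V=c["view"];q=V[:3,:3]@np.array(p,float)+V[:3,3]
    return np.array([c["cx"]+c["fx"]*q[0]/-q[2],c["cy"]+c["fy"]*-q[1]/-q[2]])
def tri(u1,u2):
    o1,d1=ray("top",u1);o2,d2=ray("side",u2)
    A=np.array([[d1@d1,-d1@d2],[d1@d2,-d2@d2]]);b=np.array([(o2-o1)@d1,(o2-o1)@d2])
    s=np.linalg.solve(A,b);p,q=o1+s[0]*d1,o2+s[1]*d2
    return (p+q)/2,np.linalg.norm(p-q)
def blob(img,lo,hi,roi,k=0):
    x0,y0,x1,y1=roi
    m=cv2.inRange(cv2.cvtColor(img[y0:y1,x0:x1],cv2.COLOR_BGR2HSV),np.array(lo),np.array(hi))
    cs,_=cv2.findContours(m,cv2.RETR_EXTERNAL,cv2.CHAIN_APPROX_NONE)
    c=max(cs,key=cv2.contourArea)
    M=cv2.moments(c) 
    return c+np.array([x0,y0]),(M["m10"]/M["m00"]+x0,M["m01"]/M["m00"]+y0),m
E
python3 - <<'E'
from h import *
np.set_printoptions(precision=1,suppress=True)
t=cv2.imread("pics/top0.png");s=cv2.imread("pics/side0.png")
# caps
C={'or':((8,120,120),(22,255,255)),'gr':((50,80,60),(85,255,255)),'bl':((100,120,60),(125,255,255))}
for k,ru,rs in(('or',(380,205,405,230),(345,250,375,280)),('gr',(348,202,368,222),(325,232,350,255)),('bl',(365,198,385,217),(345,238,366,262))):
    c,u,_=blob(t,*C[k],ru);c2,v,_=blob(s,*C[k],rs)
    print(k,u,v,onz("top",u,70.5),tri(u,v),cv2.boundingRect(c),cv2.boundingRect(c2))
# white things
for nm,r,z in(("stand",(232,185,292,235),8),("block",(335,180,412,250),45)):
    c,u,m=blob(t,(0,0,110),(180,70,255),r)
    rect=cv2.minAreaRect(c);P=cv2.boxPoints(rect)
    W=np.array([onz("top",p,z) for p in P]);print(nm,rect,W[:,:2],"ctr",W.mean(0))
    for i in range(4):
        e=(W[(i+1)%4]-W[i])[:2];print(np.linalg.norm(e),np.degrees(np.arctan2(e[1],e[0])))
E
```

```text
or (392.83068783068785, 217.02645502645504) (361.12916666666666, 266.8333333333333) [486.3 -93.1  70.5] (array([486.1, -94.1,  63.9]), np.float64(0.9009216161589468)) (390, 214, 7, 7) (357, 261, 10, 12)
gr (357.7552083333333, 211.68229166666666) (338.64301075268816, 242.2537634408602) [499.8 -14.3  70.5] (array([499.9, -14.8,  65.1]), np.float64(0.27742160273411387)) (354, 209, 8, 7) (334, 237, 10, 12)
bl (372.7401129943503, 206.80225988700565) (355.11471861471864, 249.04329004329003) [510.2 -48.4  70.5] (array([510.5, -49.3,  64.6]), np.float64(0.03915709083779475)) (369, 204, 8, 7) (351, 244, 10, 12)
stand ((260.4416198730469, 209.1827392578125), (33.3436164855957, 42.605735778808594), 85.91438293457031) [[549.8 266.5]
 [555.3 164. ]
 [475.  159.3]
 [469.7 261.2]] ctr [512.5 212.7   8. ]
102.65289317735585 -86.91104616245833
80.42880606496384 -176.65167265425367
102.07671975014166 93.02298820691229
80.31596415085248 3.7597848950876305
block ((373.7090148925781, 214.6531219482422), (36.11592483520508, 51.84996795654297), 72.25532531738281) [[ 516.    15.5]
 [ 550.8 -100.4]
 [ 470.4 -123.4]
 [ 436.1   -8.1]] ctr [493.3 -54.1  45. ]
121.0002279531737 -73.30626674798842
83.6094922999946 -164.04325352586574
120.3161266396045 106.54273543613223
83.28641121324657 16.42481283987426
```

Run:
```python
from h import *
np.set_printoptions(precision=1,suppress=True)
from scipy.spatial.transform import Rotation as Ro
t=cv2.imread("pics/top0.png");s=cv2.imread("pics/side0.png")
th=np.radians(3.3);x=np.array([np.cos(th),np.sin(th),0]);y=np.array([-np.sin(th),np.cos(th),0]);o=np.array([512.5,212.7,0])
T=[];S=[]
def draw(pts):
    T.append([proj("top",p) for p in pts]);S.append([proj("side",p) for p in pts])
def rect(a,b,z): draw([o+sx*a*x+sy*b*y+[0,0,z] for sx,sy in((1,1),(1,-1),(-1,-1),(-1,1))])
rect(39,50,8);rect(15,33,42);rect(8,26,61);draw([o+[0,0,127],o+[0,0,77]])
f=8
a=cv2.resize(t[180:240,228:293],None,fx=6,fy=6,interpolation=cv2.INTER_CUBIC)
b=cv2.resize(s[160:235,245:310],None,fx=6,fy=6,interpolation=cv2.INTER_CUBIC)
for im,L,off in((a,T,(228,180)),(b,S,(245,160))):
    for q,col in zip(L,((0,0,255),(0,255,0),(255,0,255),(0,255,255))):
        cv2.polylines(im,[np.int32((np.array(q)-off+.5)*6)],True,col,1)
h=max(a.shape[0],b.shape[0]);a=cv2.copyMakeBorder(a,0,h-a.shape[0],0,0,0)
cv2.imwrite("pics/ov.png",np.hstack([a,b]))
print(Ro.from_rotvec(ctrl.get_obs()["orientation"]).as_matrix())
```

```text
[[-0.   0.4  0.9]
 [-0.   0.9 -0.4]
 [-1.  -0.  -0. ]]
```

View pics/ov.png

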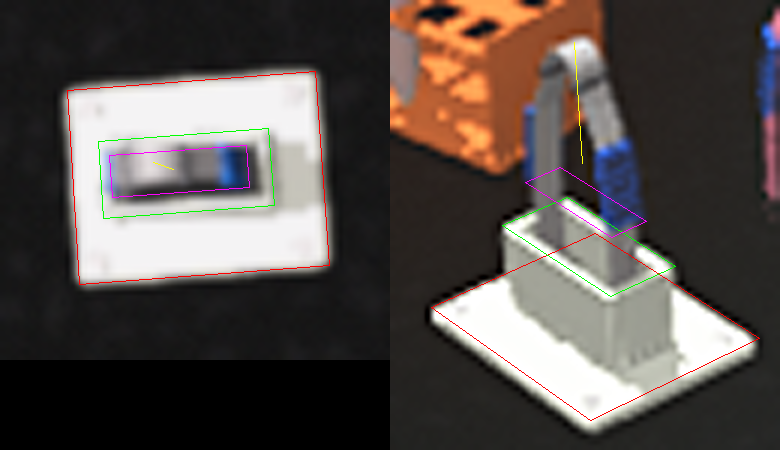

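```bash
cat >> h.py <<'E'
def st():
    from scipy.spatial.transform import Rotation as Ro
    o=ctrl.get_obs();R=Ro.from_rotvec(o["orientation"]).as_matrix()
    print("t",o["t"],"p",o["ee_pos"].round(1),"yang",np.degrees(np.arctan2(R[1,1],R[0,1])).round(2),"tilt",np.degrees(np.arccos(-R[2,0])).round(2),"F",o["ft_force"].round(1),"w",o["width"].round(1),"q",o["qpos"].round(2))
E
python3 -c "
from h import *
st()"
```

```text
Traceback (most recent call last):
  File "h.py", line 27, in st
    print("t",o["t"],"p",o["ee_pos"].round(1),"yang",np.degrees(np.arctan2(R[1,1],R[0,1])).round(2),"tilt",np.degrees(np.arccos(-R[2,0])).round(2),"F",o["ft_force"].round(1),"w",o["width"].round(1),"q",o["qpos"].round(2))
                                                                                                                                                                                  ^^^^^^^^^^^^^^^^
AttributeError: 'float' object has no attribute 'round'
```

```bash
sed -i 's/o\["width"\].round(1)/round(float(o["width"]),1)/' h.py
python3 -c "
from h import *
st()"
```

```text
t 0.1 p [273.2 561.6 201.2] yang 64.06 tilt 0.08 F [ 0.  -0.3  0.6] w 87.6 q [ 1.1   0.42  1.63  0.    1.09 -0.02]
```

Emit:
move_arm(rows=[[24,-35,0,0.05,-1],[48,-70,0,0.1,-1],[72,-105,0,0.15,-1],[96,-140,0,0.2,-1],[120,-175,0,0.26,-1],[144,-210,0,0.31,-1],[168,-245,0,0.36,-1],[192,-280,0,0.41,-1],[216,-315,0,0.46,-1],[239,-349,0,0.51,-1],[239,-349,0,0.51,-1],[239,-349,0,0.51,-1]])

```text
t: 1.6
ee_pos: [511.7, 212.7, 200.9]
orientation: [-0.045, 1.571, 0.043]
ft_force: [0.9, 0.2, -0.6]
width: 87.7
```

```bash
python3 -c "
from h import *
st()"
```

```text
t 1.6 p [511.7 212.7 200.9] yang 93.22 tilt 0.09 F [ 0.9  0.2 -0.6] w 87.7 q [ 0.37  0.32  1.79 -0.    1.03 -1.25]
```

Emit:
move_arm(rows=[[1,0,-25,0,-1],[1,0,-50,0,-1],[1,0,-75,0,-1],[1,0,-95,0,-1],[1,0,-115,0,-1],[1,0,-130,0,-1],[1,0,-143,0,-1],[1,0,-143,0,-1],[1,0,-143,0,-1]])

```text
t: 2.72
ee_pos: [513.0, 212.9, 58.3]
orientation: [-0.045, 1.571, 0.043]
ft_force: [1.1, 0.4, 0.5]
width: 87.9
```

Run:
```python
from h import *
st()
t=get_image("top");s=get_image("side")
a=cv2.resize(t[160:250,218:303],None,fx=4.5,fy=4.5,interpolation=cv2.INTER_CUBIC)
b=cv2.resize(s[140:230,235:320],None,fx=4.5,fy=4.5,interpolation=cv2.INTER_CUBIC)
cv2.imwrite("pics/g1.png",np.hstack([a,b]))
```

```text
t 2.725 p [513.  212.9  58.3] yang 93.22 tilt 0.06 F [1.1 0.4 0.5] w 87.9 q [ 0.37  0.53  1.87 -0.    0.74 -1.25]
```

View pics/g1.png

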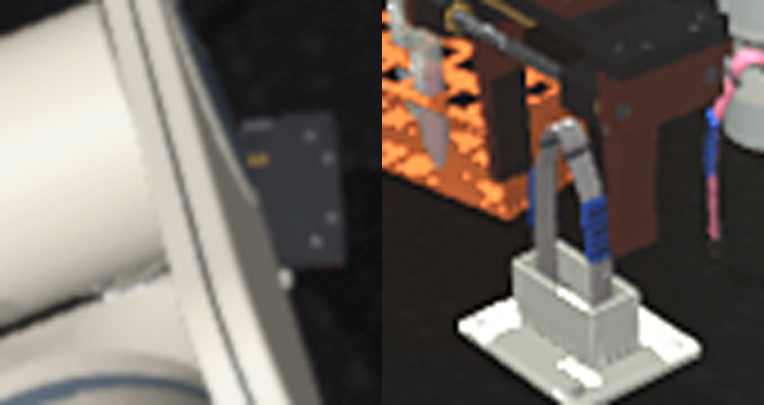

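Run:
```python
from h import *
th=np.radians(3.2);x=np.array([np.cos(th),np.sin(th),0]);y=np.array([-np.sin(th),np.cos(th),0]);o=np.array([513,212.9,0])
for n,p in (("fingL",o-44*y-10*x+[0,0,58]),("fingR",o-44*y+10*x+[0,0,58]),("fingOut",o-57*y-10*x+[0,0,58]),("plateL",o-26*y-8*x+[0,0,61]),("plateR",o-26*y+8*x+[0,0,61])):
    print(n,(proj("side",p)-[235,140]+.5)*4.5+[382,0])
```

```text
fingL [613.38380791 289.13823053]
fingR [646.52455131 273.99926695]
fingOut [630.34980711 300.12210213]
plateL [593.30626684 267.38504395]
plateR [619.76195253 255.54171082]
```

Run:
```python
from h import *
th=np.radians(3.2);x=np.array([np.cos(th),np.sin(th),0]);y=np.array([-np.sin(th),np.cos(th),0]);o=np.array([513,212.9,0])
s=get_image("side");cv2.imwrite("pics/g2raw.png",s)
f=8;X,Y=240,120
b=cv2.resize(s[Y:Y+75,X:X+90],None,fx=f,fy=f,interpolation=cv2.INTER_CUBIC)
def d(pts,c):cv2.polylines(b,[np.int32((np.array([proj("side",o+p[0]*x+p[1]*y+[0,0,p[2]]) for p in pts])-[X,Y]+.5)*f)],True,c,1)
for q in(-44,44):d([(-10,q,58),(10,q,58),(10,q,97),(-10,q,97)],(0,255,0))
for q in(-1,1):d([(-8,26*q,61),(8,26*q,61),(8,23*q,93),(-8,23*q,93)],(255,0,255))
d([(0,0,127),(0,0,77)],(0,255,255))
cv2.imwrite("pics/g2.png",b)
```

```text
(no output)
```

View pics/g2.png

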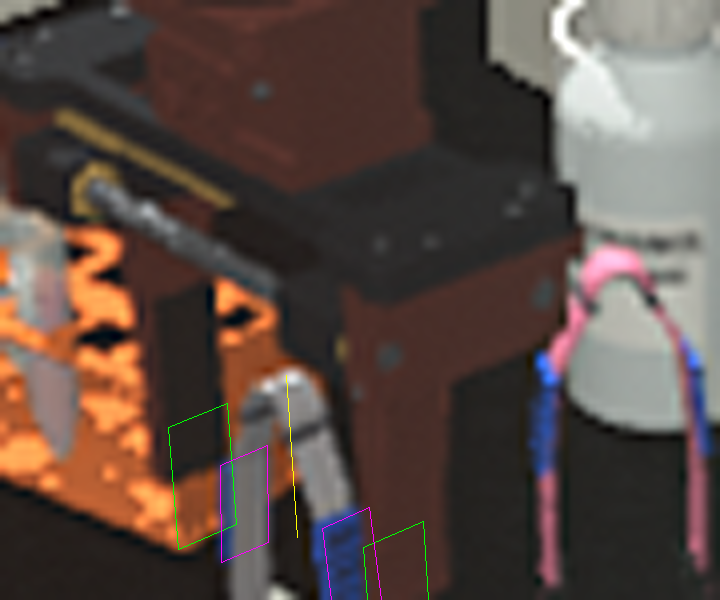

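Run:
```python
from h import *
for z in(140,160,180,200):
    print(z,proj("top",[513-37.5,213-89,z]),proj("top",[513+37.5,213-89,z]))
    print(onz("top",(294.7,202),z))
```

```text
140 [295.2114625  223.32544709] [294.67030594 187.27725955]
[519.76398953 124.39742059 140.        ]
160 [294.78627822 223.23379542] [294.23440963 186.2942256 ]
[518.48759096 123.53193139 160.        ]
180 [294.33937872 223.13746287] [293.7763948  185.26130994]
[517.2111924  122.66644219 180.        ]
200 [293.86905685 223.03608145] [293.2945341  184.17461702]
[515.93479383 121.800953   200.        ]
```

Emit:
move_arm(rows=[[0,0,0,0,-0.36],[0,0,0,0,-0.36],[0,0,0,0,-0.36],[0,0,0,0,-0.36]])

```text
t: 3.38
ee_pos: [513.2, 212.8, 58.5]
orientation: [-0.045, 1.57, 0.043]
ft_force: [-1.4, 0.3, -0.3]
width: 59.8
```

Run:
```python
from h import *
st()
th=np.radians(3.2);x=np.array([np.cos(th),np.sin(th),0]);y=np.array([-np.sin(th),np.cos(th),0]);o=np.array([513,212.9,0])
s=get_image("side");cv2.imwrite("pics/g3raw.png",s)
f=8;X,Y=240,140
b=cv2.resize(s[Y:Y+75,X:X+90],None,fx=f,fy=f,interpolation=cv2.INTER_CUBIC)
w=ctrl.get_obs()["width"]/2
def d(pts,c):cv2.polylines(b,[np.int32((np.array([proj("side",o+p[0]*x+p[1]*y+[0,0,p[2]]) for p in pts])-[X,Y]+.5)*f)],True,c,1)
for q in(-w,w):d([(-10,q,58),(10,q,58),(10,q,97),(-10,q,97)],(0,255,0))
for q in(-1,1):d([(-8,26*q,61),(8,26*q,61),(8,23*q,93),(-8,23*q,93)],(255,0,255))
d([(0,0,127),(0,0,77)],(0,255,255))
cv2.imwrite("pics/g3.png",b)
```

```text
t 3.375 p [513.2 212.8  58.5] yang 93.21 tilt 0.06 F [-1.4  0.3 -0.3] w 59.8 q [ 0.37  0.53  1.87 -0.    0.74 -1.25]
```

View pics/g3.png

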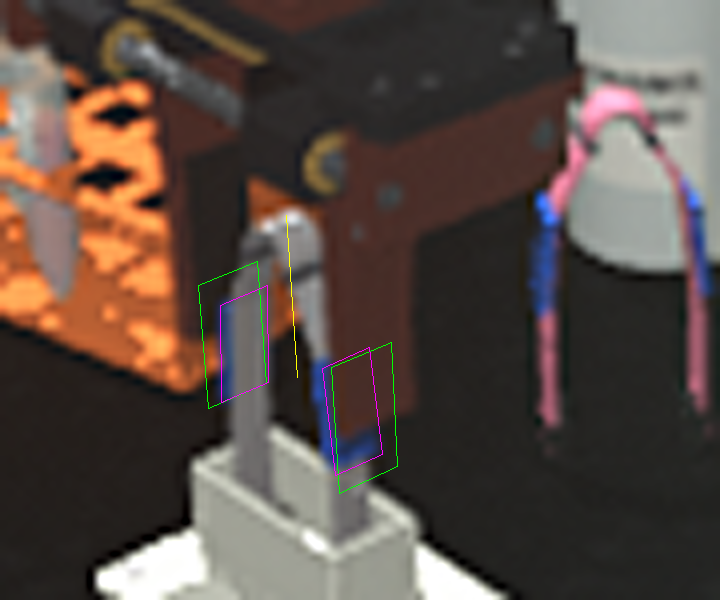

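Run:
```python
from h import *
print(ctrl.hold_point_z,[a for a in dir(ctrl) if a[0]!='_'])
s=cv2.imread("pics/g3raw.png")
f=5;X,Y=220,90
b=cv2.resize(s[Y:Y+110,X:X+130],None,fx=f,fy=f,interpolation=cv2.INTER_CUBIC)
th=np.radians(3.2);x=np.array([np.cos(th),np.sin(th),0]);y=np.array([-np.sin(th),np.cos(th),0]);o=np.array([513,212.9,0])
def d(pts,c):cv2.polylines(b,[np.int32((np.array([proj("side",o+p[0]*x+p[1]*y+[0,0,p[2]]) for p in pts])-[X,Y]+.5)*f)],True,c,1)
for z,c in((138,(0,255,0)),(157,(0,255,255))): d([(-37.5,-89,z),(37.5,-89,z),(37.5,89,z),(-37.5,89,z)],c)
s0=cv2.imread("pics/side0.png");a=cv2.resize(s0[0:130,20:140],None,fx=4,fy=4,interpolation=cv2.INTER_CUBIC)[:,:480]
u=proj("side",[273.2,561.6,201.2]);print(u)
cv2.circle(a,tuple(np.int32((u-[20,0]+.5)*4)),4,(0,255,0),1)
an=np.radians(64.06);yy=np.array([np.cos(an),np.sin(an),0])
for q in(-44,44):
    for dz in (0,19):
        v=proj("side",np.array([273.2,561.6,201.2+dz])+q*yy);cv2.circle(a,tuple(np.int32((v-[20,0]+.5)*4)),3,(255,255,0) if dz==0 else (0,255,255),-1)
cv2.imwrite("pics/g4.png",b);cv2.imwrite("pics/g5.png",a)
```

```text
18.700000000000003 ['Unreachable', 'close_job', 'get_obs', 'hold_point_z']
[100.21018508 113.14616902]
```

View pics/g4.png

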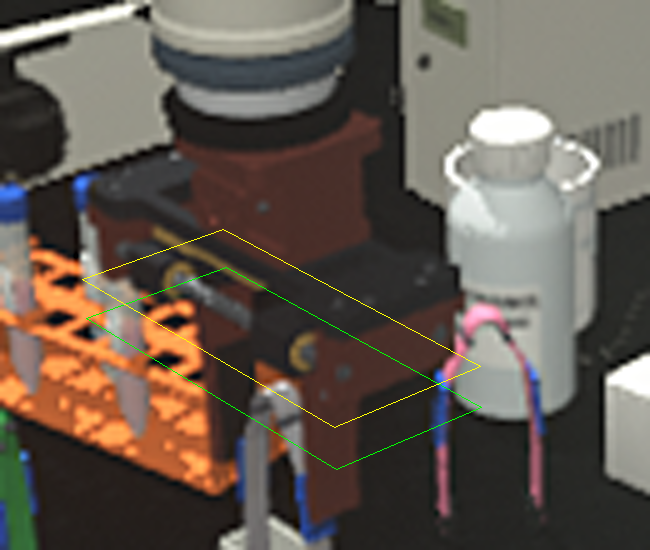

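View pics/g5.png

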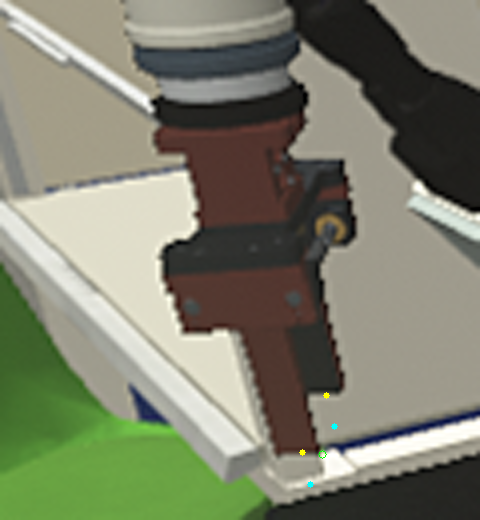

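Emit:
move_arm(rows=[[0,0,0,0,-1],[0,0,0,0,-1],[0,0,-4,0,-1],[0,0,-8,0,-1],[0,0,-11,0,-1],[0,0,-11,0,-1]])

```text
t: 4.18
ee_pos: [512.9, 212.7, 47.1]
orientation: [-0.045, 1.571, 0.043]
ft_force: [0.0, -0.7, -0.4]
width: 88.3
```

Run:
```python
from h import *
st()
s=get_image("side")
f=6;X,Y=240,115
b=cv2.resize(s[Y:Y+95,X:X+100],None,fx=f,fy=f,interpolation=cv2.INTER_CUBIC)
cv2.imwrite("pics/g6.png",b)
```

```text
t 4.175 p [512.9 212.7  47.1] yang 93.2 tilt 0.07 F [ 0.  -0.7 -0.4] w 88.3 q [ 0.37  0.55  1.87 -0.    0.72 -1.25]
```

View pics/g6.png

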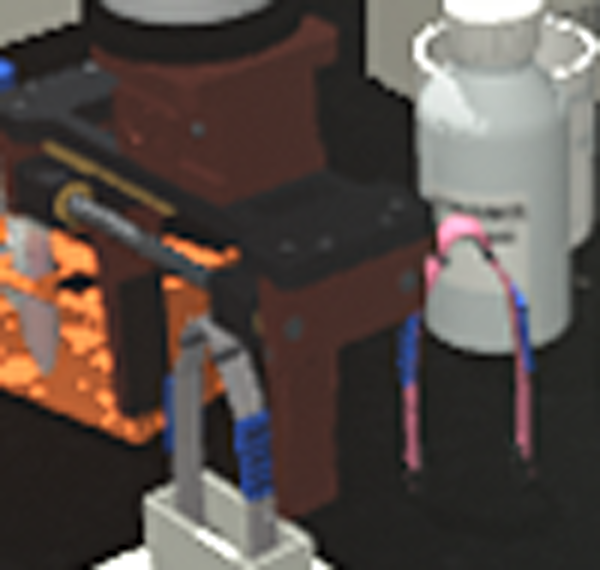

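Emit:
move_arm(rows=[[0,0,-2,0,-1],[0,0,-2,0,-1],[0,0,-2,0,-1]])

```text
t: 4.6
ee_pos: [513.1, 212.8, 45.3]
orientation: [-0.045, 1.57, 0.043]
ft_force: [-0.5, 0.1, 0.3]
width: 87.9
```

Emit:
move_arm(rows=[[0,0,-2,0,-1],[0,0,-4,0,-1],[0,0,-5,0,-1],[0,0,-5,0,-1]])

```text
t: 5.1
ee_pos: [513.0, 212.8, 40.2]
orientation: [-0.045, 1.571, 0.043]
ft_force: [0.1, 0.2, 0.1]
width: 87.4
```

Run:
```python
from h import *
st()
s=get_image("side")
f=6;X,Y=240,125
b=cv2.resize(s[Y:Y+95,X:X+100],None,fx=f,fy=f,interpolation=cv2.INTER_CUBIC)
th=np.radians(3.2);x=np.array([np.cos(th),np.sin(th),0]);y=np.array([-np.sin(th),np.cos(th),0]);o=np.array([513,212.9,0])
def d(pts,c):cv2.polylines(b,[np.int32((np.array([proj("side",o+p[0]*x+p[1]*y+[0,0,p[2]]) for p in pts])-[X,Y]+.5)*f)],True,c,1)
for q in(-57,44):d([(-10,q,59),(10,q,59),(10,q,97),(-10,q,97)],(0,255,0))
cv2.imwrite("pics/g7.png",b)
```

```text
t 5.1 p [513.  212.8  40.2] yang 93.21 tilt 0.07 F [0.1 0.2 0.1] w 87.4 q [ 0.37  0.56  1.87 -0.    0.71 -1.25]
```

View pics/g7.png

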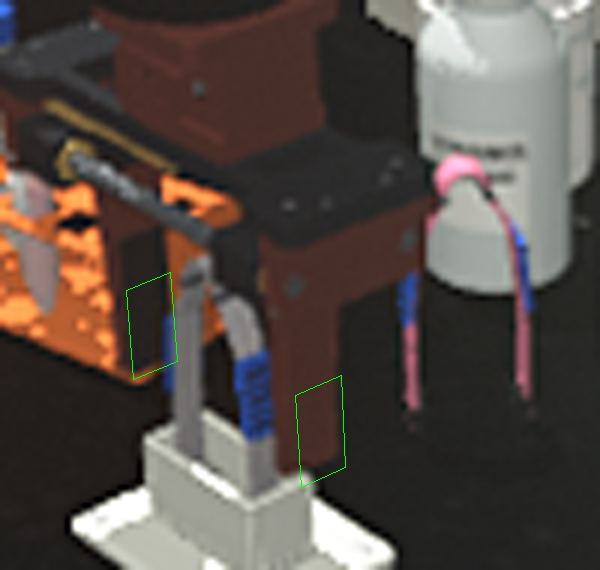

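Emit:
move_arm(rows=[[0,0,0,0,-0.3],[0,0,0,0,-0.2],[0,0,0,0,-0.15],[0,0,0,0,-0.1],[0,0,0,0,-0.1],[0,0,0,0,-0.1],[0,0,0,0,-0.1]])

```text
t: 6.02
ee_pos: [513.0, 212.7, 40.2]
orientation: [-0.045, 1.571, 0.043]
ft_force: [-0.1, -0.4, -0.3]
width: 48.7
```

Run:
```python
from h import *
st()
s=get_image("side")
f=6;X,Y=240,125
b=cv2.resize(s[Y:Y+95,X:X+100],None,fx=f,fy=f,interpolation=cv2.INTER_CUBIC)
cv2.imwrite("pics/g8.png",b)
```

```text
t 6.025 p [513.  212.7  40.2] yang 93.21 tilt 0.07 F [-0.1 -0.4 -0.3] w 48.7 q [ 0.37  0.56  1.87 -0.    0.71 -1.25]
```

View pics/g8.png

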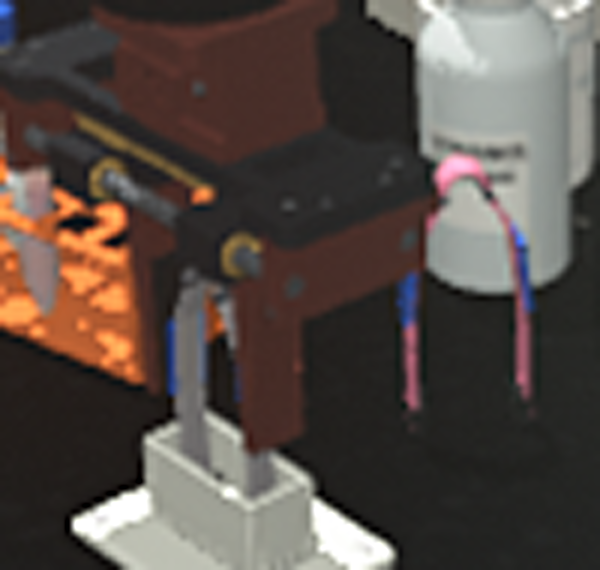

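Emit:
move_arm(rows=[[0,0,0,0,-0.07],[0,0,0,0,-0.07],[0,0,5,0,-0.07],[0,0,12,0,-0.07],[0,0,22,0,-0.07],[0,0,35,0,-0.07],[0,0,50,0,-0.07],[0,0,65,0,-0.07],[0,0,80,0,-0.07],[0,0,95,0,-0.07],[0,0,100,0,-0.07],[0,0,100,0,-0.07]])

```text
t: 7.58
ee_pos: [513.1, 212.8, 140.5]
orientation: [-0.045, 1.57, 0.043]
ft_force: [0.9, 0.8, -0.7]
width: 46.8
```

Run:
```python
from h import *
st()
s=get_image("side")
f=6;X,Y=240,85
b=cv2.resize(s[Y:Y+95,X:X+100],None,fx=f,fy=f,interpolation=cv2.INTER_CUBIC)
cv2.imwrite("pics/g9.png",b)
```

```text
t 7.575 p [513.1 212.8 140.5] yang 93.2 tilt 0.06 F [ 0.9  0.8 -0.7] w 46.8 q [ 0.37  0.4   1.83 -0.    0.91 -1.25]
```

View pics/g9.png

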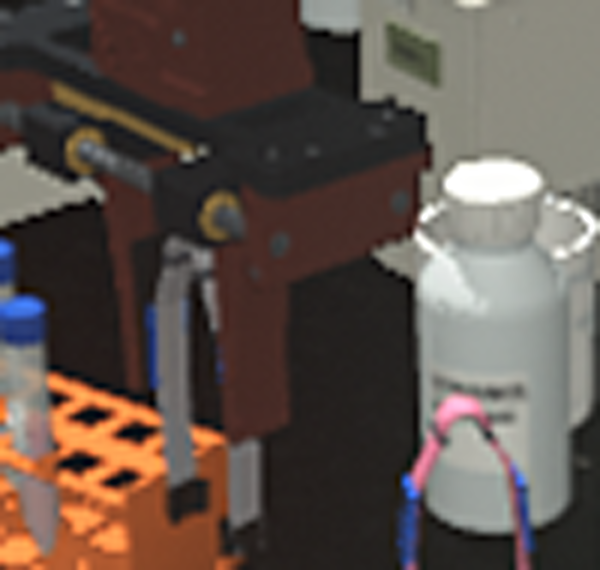

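Emit:
move_arm(rows=[[-2,-20,0,0.02,-0.07],[-5,-55,0,0.045,-0.07],[-8,-95,0,0.075,-0.07],[-12,-135,0,0.105,-0.07],[-15,-175,0,0.135,-0.07],[-19,-215,0,0.165,-0.07],[-22,-255,0,0.195,-0.07],[-25,-285,0,0.22,-0.07],[-26.5,-302,0,0.234,-0.07],[-26.5,-306.5,0,0.234,-0.07],[-26.5,-306.5,0,0.234,-0.07],[-26.5,-306.5,0,0.234,-0.07]])

```text
t: 9.12
ee_pos: [486.3, -93.1, 139.9]
orientation: [-0.229, 1.56, 0.227]
ft_force: [0.3, 0.4, -1.0]
width: 47.0
```

Run:
```python
from h import *
st()
s=get_image("side");t=get_image("top");cv2.imwrite("pics/c_s.png",s);cv2.imwrite("pics/c_t.png",t)
f=5
b=cv2.resize(s[180:310,300:420],None,fx=f,fy=f,interpolation=cv2.INTER_CUBIC)[:590]
cv2.imwrite("pics/c1.png",b)
cv2.imwrite("pics/c2.png",cv2.resize(t[150:280,310:450],None,fx=4,fy=4))
```

```text
t 9.125 p [486.3 -93.1 139.9] yang 106.65 tilt 0.07 F [ 0.3  0.4 -1. ] w 47.0 q [-0.21  0.32  1.96 -0.    0.86 -2.07]
```

View pics/c1.png

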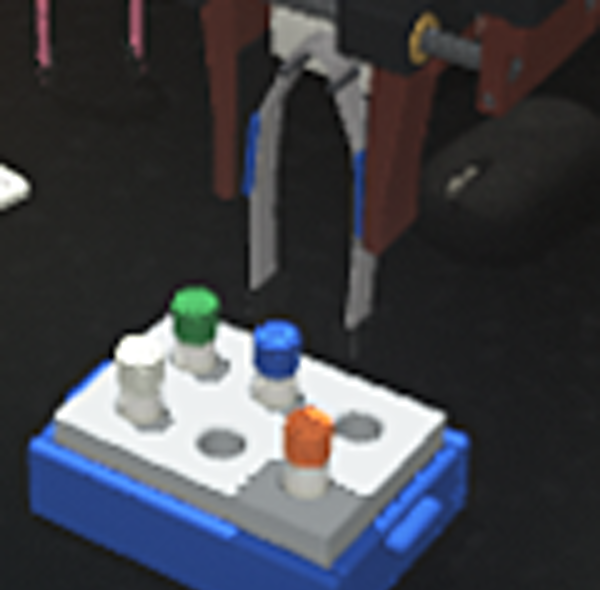

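View pics/c2.png

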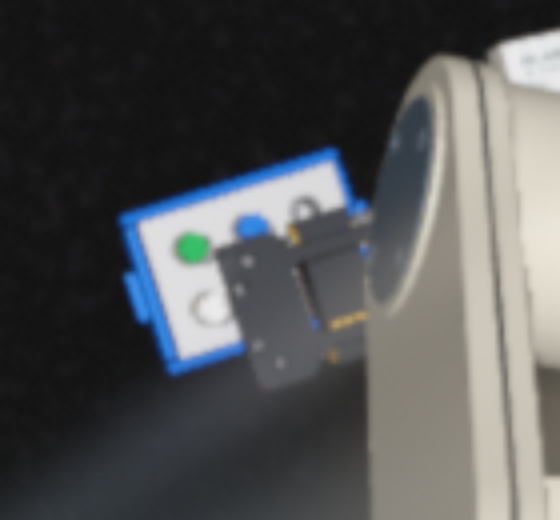

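Run:
```python
from h import *
for z in(110,117,124): print(z,proj("side",[485.8,-93.2,z]))
for z in(71,63.5): print(z,proj("side",[486.3,-93.6,z]))
an=np.radians(106.65);y=np.array([np.cos(an),np.sin(an),0]);x=np.array([np.sin(an),-np.cos(an),0])
p=np.array([485.8,-93.2,0])
for z in (110,124):
  for q in(20,12.5,-12.5,-20): print(z,q,((proj("side",p+q*y-8*x+[0,0,z])-[300,180]+.5)*5).round())
s=cv2.imread("pics/c_s.png")
b=cv2.resize(s[210:280,330:400],None,fx=8,fy=8,interpolation=cv2.INTER_CUBIC)
b=np.clip((b/255.)**.4*255,0,255).astype(np.uint8);cv2.imwrite("pics/c3.png",b)
```

```text
110 [361.60122412 245.58106804]
117 [361.70906369 242.28947008]
124 [361.8178018 238.970446 ]
71 [361.38260364 263.4326466 ]
63.5 [361.27155223 266.77411559]
110 20 [249. 322.]
110 12.5 [267. 330.]
110 -12.5 [330. 355.]
110 -20 [349. 363.]
124 20 [249. 289.]
124 12.5 [268. 297.]
124 -12.5 [331. 322.]
124 -20 [350. 329.]
```

View pics/c3.png

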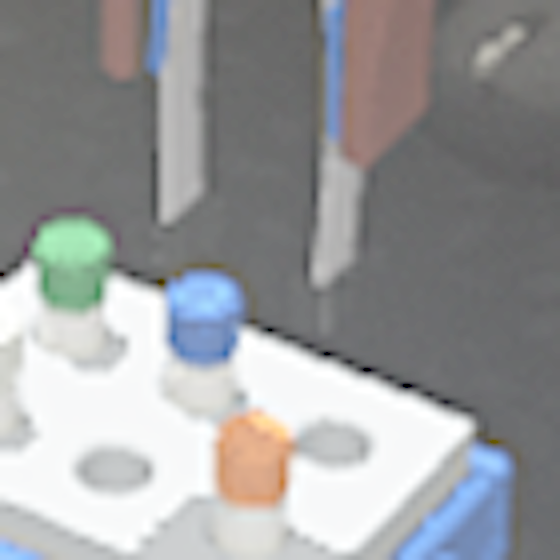

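Emit:
move_arm(rows=[[0,-0.5,-10,0,-0.07],[0,-0.5,-20,0,-0.07],[0,-0.5,-28,0,-0.07],[0,-0.5,-34,0,-0.07],[0,-0.5,-38,0,-0.07],[0,-0.5,-41,0,-0.07],[0,-0.5,-43,0,-0.07],[0,-0.5,-44,0,-0.07],[0,-0.5,-44,0,-0.07]])

```text
t: 10.35
ee_pos: [486.4, -93.7, 96.1]
orientation: [-0.229, 1.559, 0.227]
ft_force: [-0.2, -0.3, -0.2]
width: 47.2
```

Run:
```python
from h import *
st()
s=get_image("side")
b=cv2.resize(s[210:290,325:400],None,fx=7,fy=7,interpolation=cv2.INTER_CUBIC)
b=np.clip((b/255.)**.5*255,0,255).astype(np.uint8);cv2.imwrite("pics/c4.png",b)
```

```text
t 10.35 p [486.4 -93.7  96.1] yang 106.67 tilt 0.07 F [-0.2 -0.3 -0.2] w 47.2 q [-0.21  0.4   1.99 -0.    0.76 -2.07]
```

View pics/c4.png

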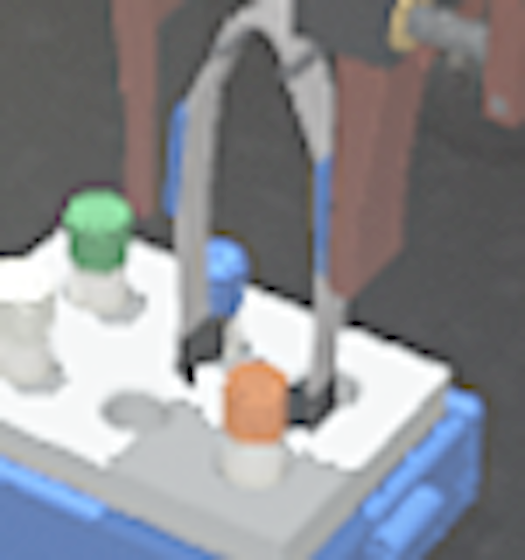

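Run:
```python
from h import *
an=np.radians(106.67);y=np.array([np.cos(an),np.sin(an),0]);x=np.array([np.sin(an),-np.cos(an),0])
p=np.array([486,-93.7,0])
b=cv2.imread("pics/c4.png")
def d(pts,c):cv2.polylines(b,[np.int32((np.array([proj("side",p+q[0]*x+q[1]*y+[0,0,q[2]]) for q in pts])-[325,210]+.5)*7)],True,c,1)
for s in(1,-1):
  for xx in(-8.5,8.5): d([(xx,s*12.5,66),(xx,s*21.5,66),(xx,s*21.5,80),(xx,s*12.5,80)],(0,0,255) if xx<0 else (255,0,0))
a=np.linspace(0,6.28,30)
for z in(56,71): d([(8.5*np.cos(t),8.5*np.sin(t),z) for t in a],(0,255,0))
cv2.imwrite("pics/c5.png",b)
```

```text
(no output)
```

View pics/c5.png

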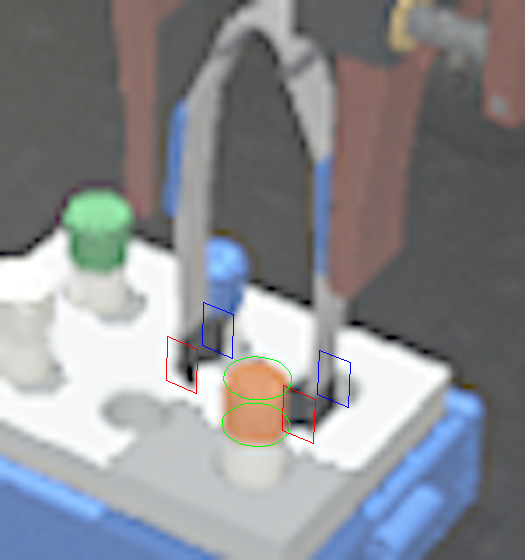

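Run:
```python
from h import *
s=get_image("side");cv2.imwrite("pics/c6raw.png",s)
f=14
b=cv2.resize(s[238:278,342:382],None,fx=f,fy=f,interpolation=cv2.INTER_NEAREST)
b=np.clip((b/255.)**.45*255,0,255).astype(np.uint8)
an=np.radians(106.67);y=np.array([np.cos(an),np.sin(an),0]);x=np.array([np.sin(an),-np.cos(an),0])
def d(pts,c,p):cv2.polylines(b,[np.int32((np.array([proj("side",p+q[0]*x+q[1]*y+[0,0,q[2]]) for q in pts])-[342,238]+.5)*f)],True,c,1)
p=np.array([486.2,-93.7,0])+2.5*x+[0,0,3]
for sg in(1,-1):
  for xx in(-8.5,8.5): d([(xx,sg*12.5,66),(xx,sg*21.5,66),(xx,sg*21.5,80),(xx,sg*12.5,80)],(0,0,255) if xx<0 else (255,0,0),p)
cv2.imwrite("pics/c6.png",b)
```

```text
(no output)
```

View pics/c6.png

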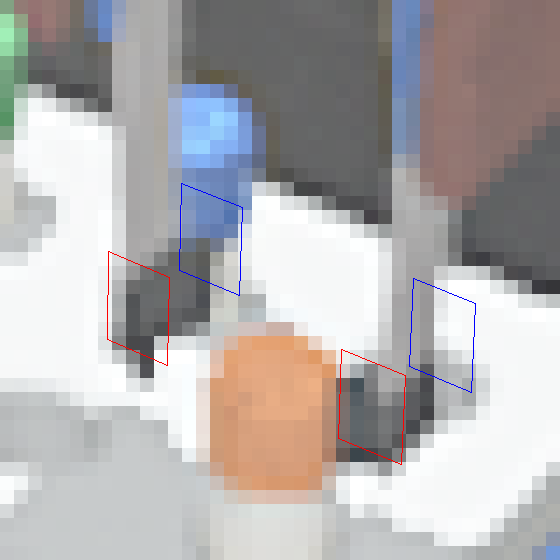

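Run:
```python
from h import *
an=np.radians(93.2);y=np.array([np.cos(an),np.sin(an),0]);x=np.array([np.sin(an),-np.cos(an),0])
p=np.array([512.8,212.8,0])
b=cv2.imread("pics/g9.png")[350:570,100:320]
b=np.clip((b/255.)**.45*255,0,255).astype(np.uint8);b=cv2.resize(b,None,fx=2.5,fy=2.5)
def d(pts,c):cv2.polylines(b,[np.int32((((np.array([proj("side",p+q[0]*x+q[1]*y+[0,0,q[2]]) for q in pts])-[240,85]+.5)*6)-[100,350])*2.5)],True,c,1)
for s in(1,-1):
  for xx in(-8.5,8.5): d([(xx,s*12.5,110),(xx,s*21.5,110),(xx,s*21.5,124),(xx,s*12.5,124)],(0,0,255) if xx<0 else (255,0,0))
cv2.imwrite("pics/c7.png",b)
```

```text
(no output)
```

View pics/c7.png

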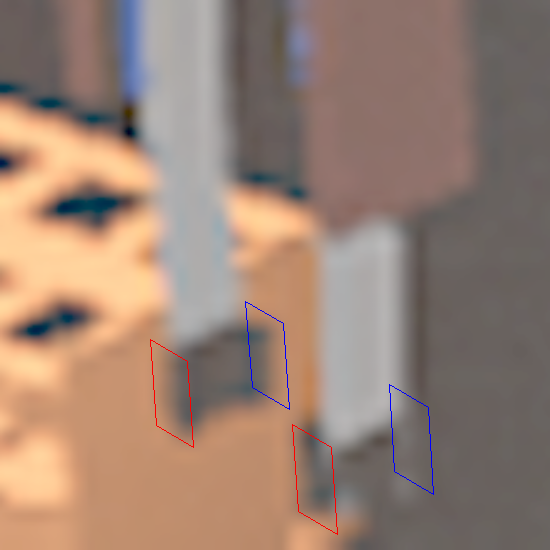

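Emit:
move_arm(rows=[[-0.7,-0.2,-2,0,-0.07],[-0.7,-0.2,-4,0,-0.07],[-0.7,-0.2,-6,0,-0.07],[-0.7,-0.2,-8,0,-0.07],[-0.7,-0.2,-10,0,-0.07],[-0.7,-0.2,-11,0,-0.07],[-0.7,-0.2,-11,0,-0.07]])

```text
t: 11.32
ee_pos: [485.7, -93.9, 85.1]
orientation: [-0.229, 1.559, 0.227]
ft_force: [0.3, -0.7, -0.3]
width: 47.1
```

Run:
```python
from h import *
st()
s=get_image("side");cv2.imwrite("pics/c8raw.png",s)
f=14
b=cv2.resize(s[238:278,342:382],None,fx=f,fy=f,interpolation=cv2.INTER_NEAREST)
b=np.clip((b/255.)**.45*255,0,255).astype(np.uint8)
cv2.imwrite("pics/c8.png",b)
```

```text
t 11.325 p [485.7 -93.9  85.1] yang 106.67 tilt 0.07 F [ 0.3 -0.7 -0.3] w 47.1 q [-0.21  0.42  1.99 -0.    0.73 -2.07]
```

View pics/c8.png

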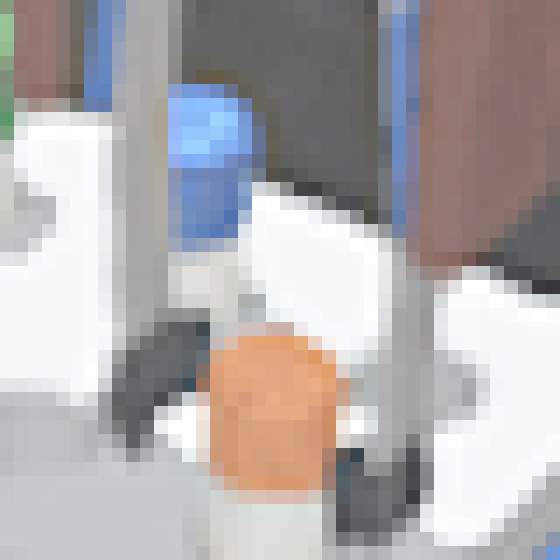

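Emit:
move_arm(rows=[[0,0,0,0,-0.02],[0,0,0,0,0.02],[0,0,0,0,0.05],[0,0,0,0,0.08],[0,0,0,0,0.12],[0,0,0,0,0.2],[0,0,0,0,0.5],[0,0,0,0,1],[0,0,0,0,1],[0,0,0,0,1]])

```text
t: 12.62
ee_pos: [485.7, -93.9, 85.1]
orientation: [-0.229, 1.559, 0.227]
ft_force: [-0.3, 0.5, -0.9]
width: 40.1
```

Run:
```python
from h import *
st()
s=get_image("side")
b=cv2.resize(s[190:290,325:400],None,fx=6,fy=6,interpolation=cv2.INTER_CUBIC)
b=np.clip((b/255.)**.45*255,0,255).astype(np.uint8)
cv2.imwrite("pics/c9.png",b)
```

```text
t 12.625 p [485.7 -93.9  85.1] yang 106.66 tilt 0.07 F [-0.3  0.5 -0.9] w 40.1 q [-0.21  0.42  1.99 -0.    0.73 -2.07]
```

View pics/c9.png

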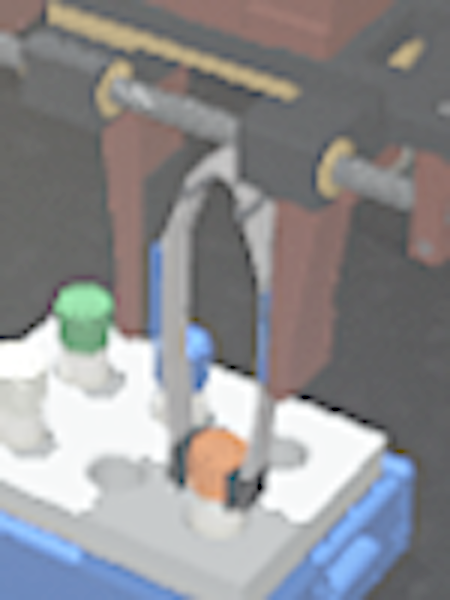

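Emit:
move_arm(rows=[[0,0,3,0,1],[0,0,8,0,1],[0,0,14,0,1],[0,0,22,0,1],[0,0,32,0,1],[0,0,44,0,1],[0,0,58,0,1],[0,0,72,0,1],[0,0,86,0,1],[0,0,98,0,1],[0,0,107,0,1],[0,0,112,0,1]])

```text
t: 14.18
ee_pos: [485.8, -93.9, 197.7]
orientation: [-0.229, 1.559, 0.227]
ft_force: [0.3, 0.4, -0.6]
width: 39.8
```

Emit:
move_arm(rows=[[0,0,2,0,1],[0,0,2,0,1],[0,0,2,0,1],[0,0,2,0,1]])

```text
t: 14.68
ee_pos: [485.7, -93.9, 199.4]
orientation: [-0.229, 1.559, 0.227]
ft_force: [-0.4, 0.5, -0.3]
width: 39.8
```

Run:
```python
from h import *
st()
s=get_image("side");t=get_image("top")
b=cv2.resize(s[140:290,290:420],None,fx=4,fy=4,interpolation=cv2.INTER_CUBIC)[:590]
b=np.clip((b/255.)**.6*255,0,255).astype(np.uint8)
cv2.imwrite("pics/d1.png",b)
cv2.imwrite("pics/d2.png",cv2.resize(t[150:280,310:450],None,fx=4,fy=4))
for z in (121,168,183):print(z,((proj("side",[486,-93.8,z])-[290,140]+.5)*4).round())
```

```text
t 14.675 p [485.7 -93.9 199.4] yang 106.67 tilt 0.07 F [-0.4  0.5 -0.3] w 39.8 q [-0.21  0.23  1.91 -0.    0.99 -2.07]
121 [290. 404.]
168 [293. 312.]
183 [294. 282.]
```

View pics/d1.png

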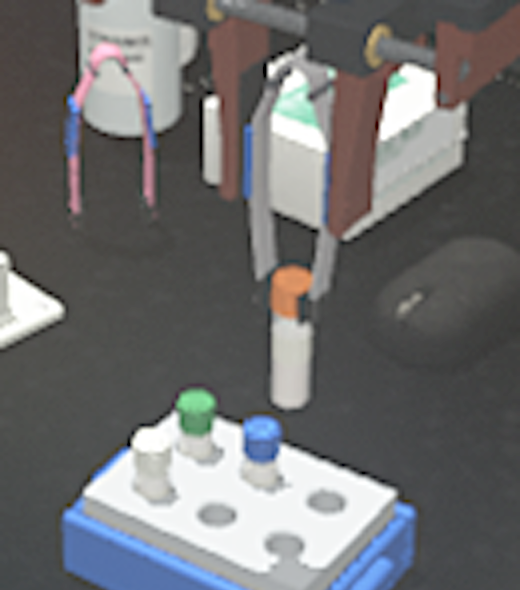

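View pics/d2.png

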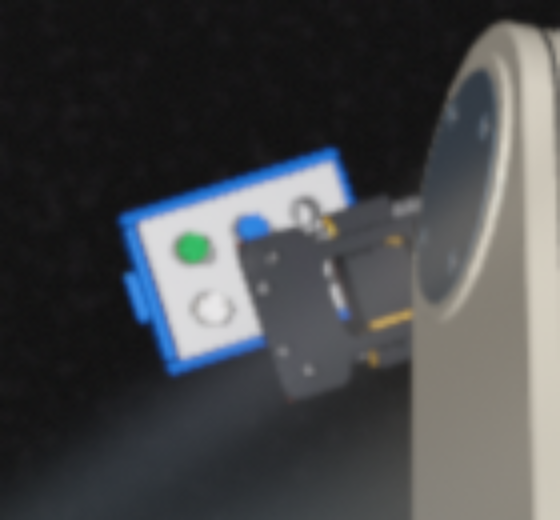

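Emit:
move_arm(rows=[[0,0,0,0,1],[0,0,0,0,1],[0,0,0,0,1],[0,0,0,0,1],[0,0,0,0,1],[0,0,0,0,1]])

```text
t: 15.52
ee_pos: [485.8, -93.9, 199.5]
orientation: [-0.229, 1.559, 0.227]
ft_force: [0.1, -0.3, -1.4]
width: 40.0
```

Run:
```python
from h import *
st()
s=get_image("side")
c,v,_=blob(s,(8,120,120),(22,255,255),(345,195,385,235));print(v)
s0=cv2.imread("pics/d1.png")
b=cv2.resize(s[140:290,290:420],None,fx=4,fy=4,interpolation=cv2.INTER_CUBIC)[:590]
b=np.clip((b/255.)**.6*255,0,255).astype(np.uint8);print(np.abs(b.astype(int)-s0).max(),np.abs(b.astype(int)-s0).mean())
ctrl.close_job()
```

```text
t 15.525 p [485.8 -93.9 199.5] yang 106.67 tilt 0.07 F [ 0.1 -0.3 -1.4] w 40.0 q [-0.21  0.23  1.91 -0.    0.99 -2.07]
(361.79138321995464, 211.8253968253968)
59 0.9491558018252934
the job is handed in; nothing more can be done
```

I took the tongs out of their stand, closed their jaws on the orange cap and lifted that vial straight up. I handed the job in at about 15.5 s with the vial still held.

**Last checks:**
- The gripper opening was 40.0 mm, the width given for the jaws closed on a cap.
- The side view showed the vial upright, its bottom at about z = 121 mm, roughly 76 mm above the block top.
- The other three vials were still standing in their wells. In the top view the gripper partly hid the blue one.
- Two side pictures taken about 0.8 s apart were nearly the same on average, so I saw no sign of the vial slipping.
- Wrist force readings stayed within about 1.5 N wherever I read them.

**Disagreements:**
- In the side pictures the fingertips sat about 19 mm higher than the reported TCP height, so I took hold of the tongs with the reported TCP 18 mm lower than planned. No contact force showed on the way down.
- With the tongs in the gripper, the jaws looked 2–3 mm higher than expected, so I allowed for that when lowering them onto the cap.

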